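# Set up the stock-photo stand: lock out the boom, slide the camera in

## Robot

A 6-joint arm with a two-finger parallel gripper is mounted at the origin on the work surface. World frame = base frame: x ahead of the robot, y to its left, z up, the work surface at z = 0. Lengths are in m, angles in rad, forces in N, time in s.
With the tool pointing down it reaches from about 0.4 to 0.825 m from the base axis. Payload 7 kg.
Tool frame: the origin (TCP) lies at the very end of the fingers, on their centre line; the grasp point (between the pads) lies manip.pinch_z behind it (manip.pinch_z is the distance from the TCP to the grasp point, in m); z points along the fingers, y is the direction in which the jaws open and shut (so a half turn about z gives the same grasp; the last joint's range is limited). The gripper opens to 88 mm and grips with 3 to 60 N. Pads are 19 mm wide; open, the fingers measure 130 mm over their backs; the gripper's body (78 mm by 193 mm) begins 47 mm behind the grasp point.
Start: joints at [0.288, 0.359, 0.012, 0, -1.224, -0.288], TCP at [0.675, -0, 0.227] pointing down, gripper open.
Joint ranges: [-3.07, 3.07], [-1.43, 2.12], [-1.02, 1.25], [-3.03, 1.67], [-3.05, -0], [-3.03, 3.03]. Speed limits (rad/s): [2.39, 2.39, 3.01, 3.14, 3.14, 3.14].

## Interface

Orientations are given as a unit quaternion [w, x, y, z].
In Python, from cell import manip, viewer, workorder gives the robot as it stands. The module is installed in compiled form; this text tells all that it offers.
- The arm moves only by the tool arm_command, never from a script. Its argument "targets" is a list that holds one entry, the list of rows, each a list of 7 numbers: the shift along the tool's x, y, z in m, then the turn, a rotation vector about the tool's x, y, z in degrees, then the closure in counts, from 0 (fully open) to 255 (shut). In form: [[[dx, dy, dz, ax, ay, az, fingers], ...]]. A call has 1 to 10 rows; each row shifts and turns the commanded pose from where the row before left it, along the tool's axes as they then stand; what a row does not reach is not made up. A row lasts 1/8 s, in which the tool goes at most 62.5 mm and 10.7 degrees, less where a joint would pass 70% of its speed; a pose out of reach is approached as far as the arm can. A call is refused whole if a number of a shift passes 0.0625 or a number of a turn 10.7, either way. A call with a gripper value outside its range is refused whole. The fingers move at their own pace and stop on an object; the grip force is fixed at half the most. Time passes only in rows, so rows that do not move let the fingers close. It gives the time, the measured TCP pose, the force and the opening at its end, in the units of the state.
- manip.get_obs(): the state, without advancing time (a new reading comes with each control period).
- viewer.read_camera(name): name is "scene" or "side" or "wrist"; returns (picture, depth): 400x640x3 uint8, red, green, blue; 400x640 float32, m along the optical axis (not along the pixel's ray), 0 where there is no reading.
- viewer.calibration(name): a dict with "mtx" (3x3 intrinsics, pixels), "R" (3x3) and "t" (3): a world point X has camera coordinates R X + t. Camera axes: x right, y down, z forward; pixel columns grow to the right and rows downward; lengths in m; the calibration is good to about 2 mm. The wrist camera is an equidistant fisheye: a pixel r from the principal point sees the ray r / f radians off the axis. A picture is of the moment at which its call begins: read the wrist's pose just before it. calibration takes no time and is no camera call; for the wrist camera it gives the pose at the moment of the call.
- workorder.hand_in(): hands the job in, once; it reports no verdict.
The state is a dict: "t": time; "joint_pos": joint angles; "qd": joint speeds; "tau": joint torques, N m; "position": TCP position; "ee_rot": TCP orientation; "contact_force": force on the tool from outside, world axes, zero at the start; "moment": the same for the moment, N m; "gripper_width": opening from 0.0 (shut) to 1.0 (fully open).
Only numpy, scipy, OpenCV 4.12 (cv2) and the standard library are available. Lean on these libraries where they do the work, as an engineer would, in place of code of your own. Each camera call takes 0.05 s, during which the arm holds its last target.

## Task

Set up the low photo stand: first push its telescoping boom out by the orange stop wall until the red lock button clicks up through the sleeve. Then slide the video camera's base plate into the shoe on the boom from the open outer end, lens facing outward, fully home against the orange wall, and let go, leaving the boom still locked. Keep the camera upright and leave the drum, the router and the remote control where they are.

Things in the scene. Friction and masses are not known exactly. Their poses are not given: they have to be found in the camera images.
- wall_back (a point): Middle of the back face of the upright orange stop wall at the inner end of the boom's shoe, 108 mm above the table: push here. Wall 10 mm thick, 64 wide, from 20 mm below to 23 above this point. x axis level, outward along the boom (the way it extends, roughly world -y), z up; it moves with the boom. Tube and sleeve behind the wall lie 20 mm or more lower, so fingertips pass over them.
- shoe_stop (a point): Shoe floor at the middle of the orange wall's front face, 88 mm above the table; axes as wall_back. Track from x = 0 to 80 mm along the floor: 54 mm between its sides, lips above leave a 38 mm slot (lip underside z = 10.5, top 15.5). Camera fully home: camera_mid at x 42, y 0, z 48 here, camera_lens at x 104.
- track_mouth (a point): Open outer end of the track, on the centre line of the shoe floor, 80 mm outward of shoe_stop; axes the same. From here the floor, 84 mm wide, runs on 65 mm outward (x 0 to 65) as an open apron without lips, on which the plate can be set down; low guides (10.5 mm high, x 0 to 44) flare from 54 mm apart at the track to about 75 mm.
- boom (a joint): Telescoping boom sliding out of an aluminium sleeve (44 mm wide, 190 long) on a stand fixed to the table. 0 m = fully in, grows as it extends; starts at 0 to 0.03. About 3 N of friction; stays where it is left. At 0.100 (2 mm play either way) the lock button pops up and it can slide neither in nor out.
- lock_button (a joint): Red spring button, 14 x 14 mm, on the inner tube. 0 m = held down out of sight in the sleeve; 0.010 = sprung up through the window in the sleeve's top, 40 mm behind the sleeve's mouth, standing 6 mm proud: boom locked. It pops up by itself when the boom reaches its locking place.
- camera_mid (a point): Centre of the grey body of the video camera (loose, 0.25 to 0.5 kg, upright on the table), 48 mm above its underside; x towards the lens, z up. Body 80 long (x), 46 wide (y), 52 tall; grip it from above across the 46. Below it a neck 44 x 30, 15 tall, then an aluminium slide plate, 80 long (x -42 to 38), 50 wide, 7 thick (z -48 to -41).
- camera_lens (a point): Front of the camera's black lens (42 mm diameter, 22 mm long), 62 mm ahead of the camera body's centre along its x axis.
- drum: Bystander: small wooden hand drum, 116 mm diameter, 50 mm high; origin at the centre of its underside.
- router: Bystander: black network router 100 x 150 x 30 mm with two upright antennas 118 mm high; origin at the centre of its underside.
- remote: Bystander: black remote control 50 x 160 x 22 mm lying flat, long along its y; origin at the centre of its underside.
Things that resemble listed ones, but are neither listed nor needed, are in the scene too. Leave any white look-alike of the part that bears camera_mid alone.

How it is judged:
By the outcome, as a careful person would: the job done as asked, in the order asked, and still so for the second after the job is handed in, with the robot touching nothing.
It also fails if it takes over 67 s, if anything falls off the work surface, if the arm or the gripper's body presses on something with over 40 N, if the wrist force passes 120 N, or if a joint passes its speed limit or range.

## Working session

There is one attempt and no reset: what is moved stays moved. The work goes in short steps, Python scripts to look and compute and a tool call to move; the robot and the scene stay as the last step left them, time stands still between calls to the robot, and variables do not carry over. Pictures are saved under pics/ and viewed, and the job is handed in when it is done.

Besides the shell and the picture viewer there is one more tool, called after ">>>" as a command line: name --argument value ..., lists and objects as JSON in quotes. arm_command: Moves the arm, as the interface text tells. Its arguments: {"type":"object","properties":{"targets":{"type":"array"}},"required":["targets"]}

```bash
mkdir -p pics; cat > h.py <<'E'
import numpy as np, cv2
from cell import manip, viewer, workorder
def grab(name,tag):
    K=viewer.calibration(name); im,d=viewer.read_camera(name)
    np.savez(f'{tag}.npz',im=im,d=d,**K)
    cv2.imwrite(f'pics/{tag}.png',im[:,:,::-1]); return im,d,K
def load(tag):
    z=np.load(f'{tag}.npz'); return z['im'],z['d'],z
def pts(d,K):
    v,u=np.mgrid[:d.shape[0],:d.shape[1]]
    M=K['mtx']; x=(u-M[0,2])/M[0,0]*d; y=(v-M[1,2])/M[1,1]*d
    return (np.stack([x,y,d],-1)-K['t'])@K['R']   # world
E
python3 - <<'E'
from h import *
for n in ('scene','side'):
    im,d,K=grab(n,n+'0'); print(n,K['mtx'].round(1).tolist(),(-K['R'].T@K['t']).round(3),(d>0).mean())
print(manip.pinch_z); print(manip.get_obs())
E
```

```text
scene [[446.2, 0.0, 327.0], [0.0, 446.2, 199.0], [0.0, 0.0, 1.0]] [ 1.192 -0.68   0.869] 0.9907265625
side [[376.8, 0.0, 321.1], [0.0, 376.8, 204.4], [0.0, 0.0, 1.0]] [ 0.267 -0.673  0.939] 0.995765625
0.0188
{'t': 0.1, 'joint_pos': array([ 2.88121254e-01,  3.59293935e-01,  1.11274766e-02, -3.11587882e-04,
       -1.22410201e+00, -2.88097095e-01]), 'qd': array([-0.00063576, -0.00292179,  0.00033541,  0.00204088,  0.00176601,
        0.00014902]), 'tau': array([-1.42273191e-03, -5.84165347e+01,  2.93752134e+01,  7.01551259e+00,
        1.01412315e-02, -6.66964229e-05]), 'position': array([ 6.74547462e-01, -1.62536338e-05,  2.25719611e-01]), 'ee_rot': array([-5.77037590e-04, -7.07077614e-01,  7.07135549e-01,  4.79881788e-04]), 'contact_force': array([-0.09703984, -0.28309599,  0.11457749]), 'moment': array([ 0.02381726, -0.06081343, -0.03467559]), 'gripper_width': 1.00120921401073}
```

View pics/scene0.png

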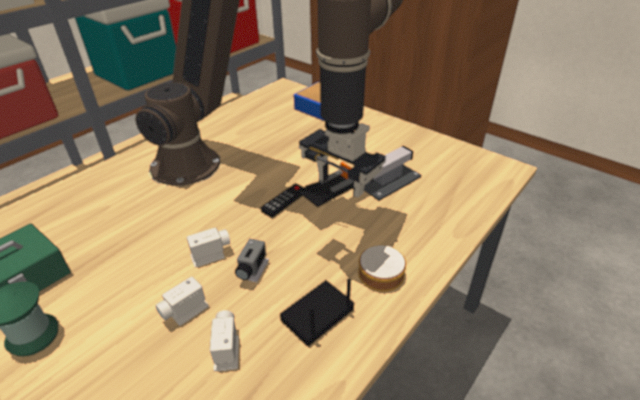

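View pics/side0.png

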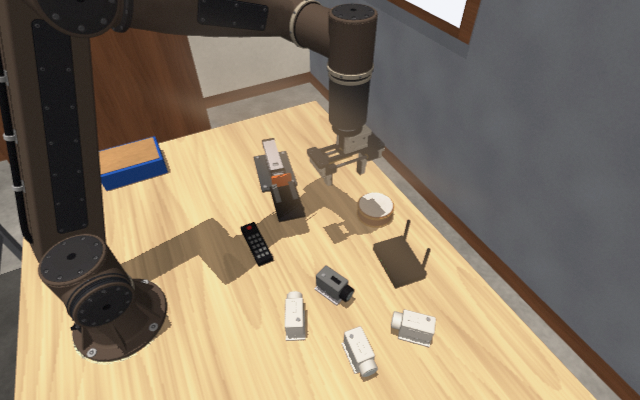

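The scene view shows the one grey camera with its black lens at (251,260), and the side view shows it at (333,284). The candidates that could be mistaken for it are three white look-alikes, at scene (208,246), (182,300) and (225,340), or side (295,315), (360,352) and (414,326). I choose the grey one. The stand is at side (275,175), with the orange wall at (281,180).

```bash
python3 - <<'E'
from h import *
im,d,K=load('side0')
a=cv2.resize(im[125:310,220:440],None,fx=3.6,fy=3.2,interpolation=cv2.INTER_CUBIC)
cv2.imwrite('pics/crop_side.png',a[:,:,::-1])
im2,d2,K2=load('scene0')
a=cv2.resize(im2[130:290,220:440],None,fx=3.6,fy=3.6,interpolation=cv2.INTER_CUBIC)
cv2.imwrite('pics/crop_scene.png',a[:,:,::-1])
# top-down height map from side cloud
for tag in('side0','scene0'):
    im,d,K=load(tag);P=pts(d,K);hsv=cv2.cvtColor(im,cv2.COLOR_RGB2HSV)
    m=(hsv[...,0]<14)&(hsv[...,1]>170)&(hsv[...,2]>120)&(d>0)&(P[...,2]>0.05)&(P[...,2]<0.16)&(P[...,0]>.4)
    q=P[m];print(tag,m.sum(),np.median(q,0).round(4),q.min(0).round(3),q.max(0).round(3))
    print(np.argwhere(m).min(0),np.argwhere(m).max(0))
    for (x0,x1,y0,y1) in [(0.4,0.75,-0.3,0.35)]:
        pass
for u,v in [(333,284),(325,275),(348,294),(340,280)]:
    im,d,K=load('side0');print(u,v,pts(d,K)[v,u].round(3))
E
```

```text
side0 22 [0.537  0.1942 0.1323] [0.525 0.188 0.095] [0.57  0.201 0.134]
[174 272] [185 285]
scene0 33 [0.5434 0.1895 0.1295] [0.529 0.183 0.097] [0.564 0.2   0.134]
[162 341] [175 350]
333 284 [ 0.532 -0.207  0.075]
325 275 [ 0.526 -0.172  0.075]
348 294 [ 0.555 -0.247  0.067]
340 280 [ 0.555 -0.204  0.074]
```

View pics/crop_side.png

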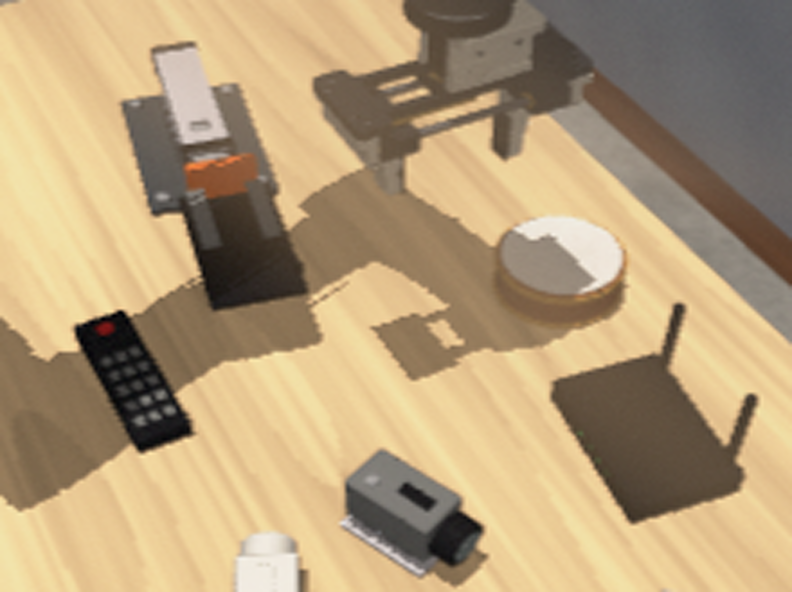

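View pics/crop_scene.png

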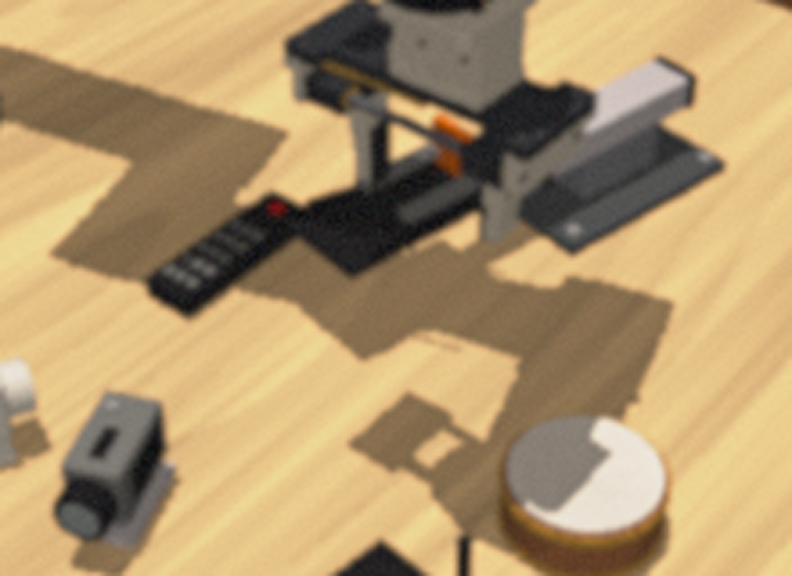

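The side crop confirms the choice: a grey body with a black lens, lens towards the lower right, and a pale slide plate. The wall is orange, and the dark shoe extends toward -y. Next I measure the axes.

```bash
cat > m.py <<'E'
from h import *
def rect(q):
    r=cv2.minAreaRect((q[:,:2]*1000).astype(np.float32)); return np.round(r[0],1),np.round(r[1],1),round(r[2],1)
def report(tag,boomx=(0.48,0.62)):
    im,d,K=load(tag);P=pts(d,K);hsv=cv2.cvtColor(im,cv2.COLOR_RGB2HSV)
    ok=(d>0)
    X,Y,Z=P[...,0],P[...,1],P[...,2]
    # table check
    m=ok&(X>.55)&(X<.65)&(Y>-.15)&(Y<0.02)&(abs(Z)<.02);print('table z',np.median(Z[m]).round(4),Z[m].std().round(4))
    m=ok&(Z>.068)&(Z<.085)&(X>.45)&(X<.62)&(Y>-.28)&(Y<-.12)
    m=cv2.morphologyEx(m.astype(np.uint8),cv2.MORPH_OPEN,np.ones((3,3)))>0
    if m.sum()>10: print('cam top',m.sum(),np.median(P[m],0).round(4),rect(P[m]))
    m=ok&(Z>.02)&(Z<.064)&(X>.45)&(X<.62)&(Y>-.3)&(Y<-.12)&(hsv[...,2]<60)
    if m.sum()>10: print('lens',m.sum(),np.median(P[m],0).round(4))
    m=(hsv[...,0]<14)&(hsv[...,1]>150)&(hsv[...,2]>90)&ok&(Z>0.05)&(Z<0.16)&(X>.4)
    if m.sum()>5:
        q=P[m];print('orange',m.sum(),rect(q),np.median(q,0).round(4)); t=q[q[:,2]>.127]; print('orange top',len(t),rect(t) if len(t)>3 else '')
    m=ok&(Z>.078)&(Z<.098)&(X>.42)&(X<.68)&(Y>-.1)&(Y<.185)&(hsv[...,2]<90)
    if m.sum()>20: q=P[m]; print('floor',m.sum(),rect(q),np.median(q,0).round(4),q.min(0).round(3),q.max(0).round(3))
    m=ok&(Z>.06)&(Z<.125)&(X>.42)&(X<.68)&(Y>.205)&(Y<.5)
    if m.sum()>20:
        q=P[m]; print('sleeve',m.sum(),rect(q),np.median(q,0).round(4))
        for y in np.arange(q[:,1].min(),q[:,1].max(),.02):
            s=q[(q[:,1]>=y)&(q[:,1]<y+.02)]; 
            if len(s)>5: print('   y%.3f x %.4f..%.4f mid %.4f z %.4f'%(y+.01,*np.percentile(s[:,0],[3,97]),np.percentile(s[:,0],[3,97]).mean(),np.median(s[:,2])))
E
python3 - <<'E'
from m import *
report('side0'); print(); report('scene0')
E
```

```text
table z 0.001 0.0018
cam top 468 [ 0.538  -0.1919  0.0748] (array([ 540.9, -194.2]), array([46.6, 91.4]), 24.4)
lens 59 [ 0.5429 -0.2409  0.0568]
orange 154 (array([563.2, 226.8]), array([89.2, 58.8]), 74.2) [0.5492 0.1901 0.1179]
orange top 42 (array([553.8, 192.2]), array([12.3, 57. ]), 77.8)
floor 672 (array([539.2, 115.9]), array([147.6,  81.2]), 78.7) [0.5379 0.0938 0.0892] [0.487 0.039 0.081] [0.579 0.185 0.098]
sleeve 503 (array([587.8, 354.6]), array([202.7,  50. ]), 78.8) [0.5848 0.3444 0.0861]
   y0.265 x 0.5466..0.5936 mid 0.5701 z 0.0831
   y0.285 x 0.5522..0.5955 mid 0.5738 z 0.0869
   y0.305 x 0.5556..0.5989 mid 0.5772 z 0.0846
   y0.325 x 0.5595..0.6018 mid 0.5806 z 0.0863
   y0.345 x 0.5626..0.6058 mid 0.5842 z 0.0865
   y0.365 x 0.5664..0.6092 mid 0.5878 z 0.0862
   y0.385 x 0.5704..0.6138 mid 0.5921 z 0.0860
   y0.405 x 0.5750..0.6192 mid 0.5971 z 0.0863
   y0.425 x 0.5790..0.6209 mid 0.6000 z 0.0861
   y0.445 x 0.5819..0.6270 mid 0.6045 z 0.0864

table z -0.0008 0.0017
cam top 428 [ 0.5404 -0.1909  0.0732] (array([ 538. , -189.5]), array([46.4, 80.5]), 24.5)
lens 157 [ 0.5646 -0.1952  0.0514]
orange 175 (array([511. , 660.4]), array([ 75.1, 958.9]), 6.8) [0.4729 1.1189 0.1221]
orange top 76 (array([511. , 660.4]), array([ 75.1, 958.9]), 6.8)
floor 752 (array([538.6, 114.3]), array([145.7,  89.6]), 77.6) [0.5358 0.0939 0.0875] [0.483 0.035 0.08 ] [0.589 0.185 0.098]
sleeve 465 (array([586.2, 358.4]), array([191.4,  52.3]), 79.0) [0.6021 0.3888 0.0824]
   y0.289 x 0.5930..0.5978 mid 0.5954 z 0.0635
   y0.309 x 0.5953..0.6023 mid 0.5988 z 0.0741
   y0.329 x 0.5927..0.6044 mid 0.5986 z 0.0763
   y0.349 x 0.5837..0.6091 mid 0.5964 z 0.0824
   y0.369 x 0.5686..0.6119 mid 0.5902 z 0.0831
   y0.389 x 0.5709..0.6163 mid 0.5936 z 0.0831
   y0.409 x 0.5738..0.6200 mid 0.5969 z 0.0830
   y0.429 x 0.5768..0.6252 mid 0.6010 z 0.0820
   y0.449 x 0.5792..0.6264 mid 0.6028 z 0.0839
```

>>> arm_command --targets '[[[-0.04,0.0185,0,0,0,0,255],[-0.04,0.0185,0,0,0,0,255],[-0.04,0.0185,0,0,0,0,255],[-0.04,0.0185,0,0,0,0,255],[-0.04,0.0185,0,0,0,0,255],[-0.04,0.0185,0,0,0,0,255],[0,0,0,0,0,5.5,255],[0,0,0,0,0,5.5,255],[0,0,0,0,0,0,255]]]'

```text
t: 1.23
position: [0.5637, 0.24, 0.2262]
ee_rot: [-0.0, -0.636, 0.771, 0.0]
contact_force: [-0.2, -0.3, 0.3]
gripper_width: 0.042
```

```bash
python3 - <<'E'
from m import *
a=grab('scene','scene1')[0];b=grab('side','side1')[0]
cv2.imwrite('pics/c1.png',np.hstack([cv2.resize(a[110:290,230:430],None,fx=2,fy=2),cv2.resize(b[100:280,200:400],None,fx=2,fy=2)])[:,:,::-1])
report('scene1');report('side1')
E
```

```text
table z -0.0008 0.0017
cam top 421 [ 0.5402 -0.1906  0.0732] (array([ 537.4, -188.4]), array([46.4, 83. ]), 23.9)
lens 181 [ 0.5655 -0.1994  0.0518]
orange 150 (array([497.1, 652.2]), array([ 61.2, 959.3]), 7.1) [0.5548 0.1871 0.1197]
orange top 45 (array([497.8, 652.2]), array([ 59.9, 959.3]), 7.1)
floor 764 (array([538.3, 116.4]), array([151.6,  86.6]), 79.2) [0.5368 0.0988 0.0875] [0.484 0.036 0.08 ] [0.593 0.185 0.098]
sleeve 892 (array([581.9, 333.3]), array([245.1,  52.4]), 79.0) [0.5891 0.3326 0.082 ]
   y0.220 x 0.5594..0.5774 mid 0.5684 z 0.0748
   y0.240 x 0.5485..0.5804 mid 0.5644 z 0.0767
   y0.260 x 0.5480..0.5931 mid 0.5706 z 0.0787
   y0.280 x 0.5489..0.5951 mid 0.5720 z 0.0833
   y0.300 x 0.5518..0.5993 mid 0.5756 z 0.0824
   y0.320 x 0.5560..0.6024 mid 0.5792 z 0.0823
   y0.340 x 0.5618..0.6066 mid 0.5842 z 0.0831
   y0.360 x 0.5667..0.6105 mid 0.5886 z 0.0829
   y0.380 x 0.5678..0.6146 mid 0.5912 z 0.0830
   y0.400 x 0.5720..0.6186 mid 0.5953 z 0.0830
   y0.420 x 0.5760..0.6221 mid 0.5990 z 0.0826
   y0.440 x 0.5794..0.6278 mid 0.6036 z 0.0837
   y0.460 x 0.5837..0.
[... 304 characters left out ...]
. , 59.9]), 75.1)
floor 663 (array([538.2, 115.2]), array([145.5,  81.9]), 79.7) [0.5375 0.0938 0.089 ] [0.487 0.038 0.081] [0.573 0.185 0.098]
sleeve 469 (array([586.4, 356.4]), array([208.8,  50.3]), 79.9) [0.5839 0.3374 0.086 ]
   y0.264 x 0.5466..0.5942 mid 0.5704 z 0.0828
   y0.284 x 0.5497..0.5944 mid 0.5721 z 0.0869
   y0.304 x 0.5551..0.5988 mid 0.5769 z 0.0856
   y0.324 x 0.5595..0.6021 mid 0.5808 z 0.0858
   y0.344 x 0.5625..0.6060 mid 0.5843 z 0.0860
   y0.364 x 0.5677..0.6092 mid 0.5885 z 0.0859
   y0.384 x 0.5704..0.6130 mid 0.5917 z 0.0861
   y0.404 x 0.5747..0.6170 mid 0.5959 z 0.0861
   y0.424 x 0.5791..0.6039 mid 0.5915 z 0.0860
   y0.444 x 0.5823..0.6086 mid 0.5954 z 0.0873
```

View pics/c1.png

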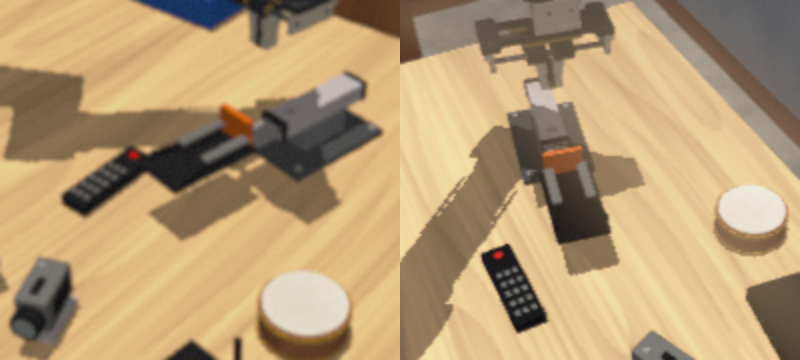

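>>> arm_command --targets '[[[0,0,0.04,0,0,0,255],[0,0,0.04,0,0,0,255],[0,0,0.03,0,0,0,255],[0,0,0.019,0,0,0,255],[0.01,0,0,0,0,0,255],[0.01,0,0,0,0,0,255],[0.005,0,0,0,0,0,255],[0,0,0,0,0,0,255]]]'

```text
t: 2.33
position: [0.5595, 0.2151, 0.0986]
ee_rot: [0.001, -0.636, 0.772, -0.0]
contact_force: [-0.3, 0.4, -0.3]
gripper_width: 0.007
```

```bash
python3 - <<'E'
from m import *
a=grab('scene','scene2')[0];b=grab('side','side2')[0]
cv2.imwrite('pics/c2.png',np.hstack([cv2.resize(a[110:250,260:400],None,fx=2.8,fy=2.8),cv2.resize(b[110:250,210:350],None,fx=2.8,fy=2.8)])[:,:,::-1])
E
```

```text
(no output)
```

View pics/c2.png

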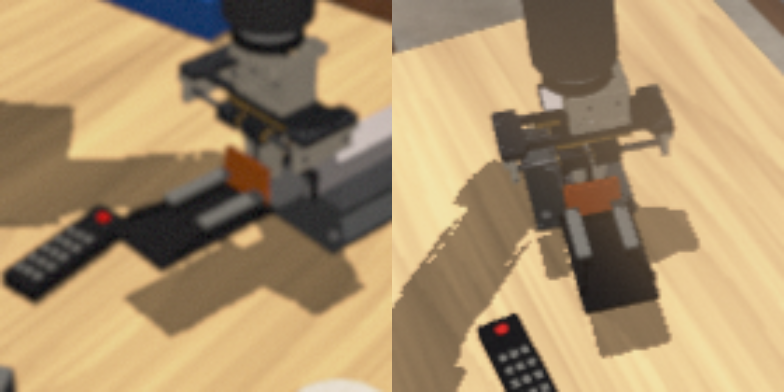

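>>> arm_command --targets '[[[0.008,0,0,0,0,0,255],[0.008,0,0,0,0,0,255],[0.008,0,0,0,0,0,255],[0.008,0,0,0,0,0,255],[0.008,0,0,0,0,0,255],[0.008,0,0,0,0,0,255],[0.008,0,0,0,0,0,255],[0.008,0,0,0,0,0,255],[0,0,0,0,0,0,255]]]'

```text
t: 3.55
position: [0.547, 0.1524, 0.0978]
ee_rot: [0.0, -0.636, 0.772, 0.0]
contact_force: [0.1, 1.4, 0.5]
gripper_width: 0.005
```

```bash
python3 - <<'E'
from m import *
a=grab('scene','scene3')[0];b=grab('side','side3')[0]
cv2.imwrite('pics/c3.png',np.hstack([cv2.resize(a[110:250,260:400],None,fx=2.8,fy=2.8),cv2.resize(b[110:250,210:350],None,fx=2.8,fy=2.8)])[:,:,::-1])
report('side3')
E
```

```text
table z 0.001 0.0018
cam top 472 [ 0.5387 -0.192   0.0747] (array([ 542.1, -197.4]), array([46.7, 98. ]), 23.6)
lens 58 [ 0.5429 -0.2418  0.0592]
orange 195 (array([542.1, 135. ]), array([14.2, 60.2]), 76.0) [0.5409 0.1323 0.1201]
orange top 65 (array([541.8, 135.4]), array([13.5, 58.4]), 76.7)
floor 765 (array([528.6,  64.3]), array([155.9,  81.8]), 78.4) [0.5268 0.0402 0.089 ] [ 0.476 -0.019  0.08 ] [0.583 0.149 0.098]
sleeve 83 (array([567.5, 331.8]), array([250.9,  35.8]), 86.8) [0.5737 0.3547 0.0854]
   y0.318 x 0.5618..0.5785 mid 0.5702 z 0.0867
   y0.338 x 0.5624..0.5851 mid 0.5738 z 0.0859
   y0.358 x 0.5653..0.5792 mid 0.5723 z 0.0848
   y0.378 x 0.5686..0.5764 mid 0.5725 z 0.0854
   y0.398 x 0.5726..0.5781 mid 0.5753 z 0.0861
   y0.458 x 0.5822..0.5841 mid 0.5832 z 0.0740
```

View pics/c3.png

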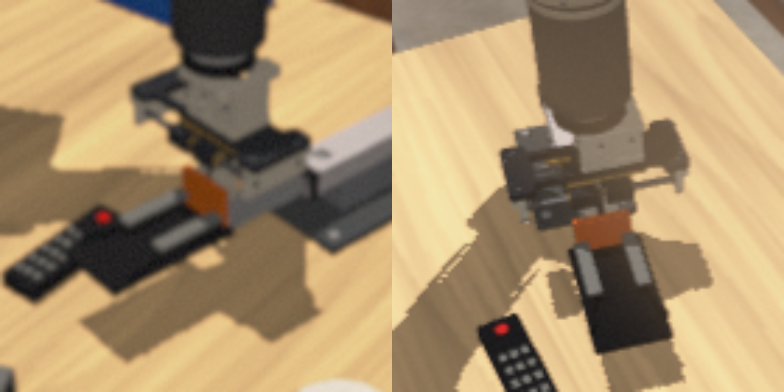

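>>> arm_command --targets '[[[0.004,0,0,0,0,0,255],[0.004,0,0,0,0,0,255],[0.003,0,0,0,0,0,255],[0.003,0,0,0,0,0,255]]]'

```text
t: 4.15
position: [0.5445, 0.1397, 0.0977]
ee_rot: [0.001, -0.636, 0.772, 0.0]
contact_force: [-2.0, 5.3, 1.3]
gripper_width: 0.002
```

>>> arm_command --targets '[[[0.003,0,0,0,0,0,255],[0.003,0,0,0,0,0,255],[0.003,0,0,0,0,0,255]]]'

```text
t: 4.53
position: [0.5432, 0.1322, 0.0977]
ee_rot: [0.002, -0.636, 0.772, 0.001]
contact_force: [-4.2, 21.7, -0.1]
gripper_width: 0.003
```

```bash
cat > btn.py <<'E'
from m import *
import sys
def btn(tag):
    for n in ('scene','side'):
        im,d,K=grab(n,n+tag);P=pts(d,K);hsv=cv2.cvtColor(im,cv2.COLOR_RGB2HSV)
        red=((hsv[...,0]<6)|(hsv[...,0]>172))&(hsv[...,1]>140)&(hsv[...,2]>70)&(P[...,2]>.06)&(P[...,2]<.11)&(P[...,1]<.4)&(d>0)
        print(n,'red px',red.sum(),P[red].mean(0).round(4) if red.any() else '')
btn(sys.argv[1])
E
python3 btn.py 4
```

```text
scene red px 747 [-0.6419 -0.2177  0.0848]
side red px 4 [0.573  0.3011 0.093 ]
```

Force has risen to 22 N, and the side view has red at (0.573, 0.301, 0.093), the button place. I'll back off and check.

>>> arm_command --targets '[[[-0.01,0,0,0,0,0,255],[-0.015,0,0,0,0,0,255],[-0.01,0,-0.03,0,0,0,255],[0,0,-0.05,0,0,0,255],[0,0,-0.05,0,0,0,150],[0,-0.04,0,0,0,0,0],[0,-0.05,0,0,0,0,0],[0,-0.05,0,0,0,0,0],[0,0,0,0,0,0,0]]]'

```text
t: 5.75
position: [0.6888, 0.1367, 0.2249]
ee_rot: [-0.002, -0.635, 0.772, 0.0]
contact_force: [-0.7, 0.3, 0.4]
gripper_width: 0.508
```

```bash
python3 btn.py 5; python3 - <<'E'
from m import *
report('side5');report('scene5')
a=load('scene5')[0];b=load('side5')[0]
cv2.imwrite('pics/c5.png',np.hstack([cv2.resize(a[110:250,260:400],None,fx=2.8,fy=2.8),cv2.resize(b[110:250,210:350],None,fx=2.8,fy=2.8)])[:,:,::-1])
E
```

```text
scene red px 751 [-0.6435 -0.2181  0.0847]
side red px 3 [0.5732 0.3035 0.0919]
table z 0.0009 0.0018
cam top 471 [ 0.5386 -0.1922  0.0746] (array([ 541.9, -197. ]), array([46.7, 97.3]), 22.1)
lens 54 [ 0.5421 -0.2397  0.0559]
orange 199 (array([567.9, 201. ]), array([202.8,  60.3]), 70.8) [0.5379 0.1126 0.1196]
orange top 65 (array([538.9, 115.7]), array([12.9, 60.2]), 76.3)
floor 785 (array([524.3,  43.4]), array([157.1,  81. ]), 78.7) [0.5221 0.0186 0.089 ] [ 0.471 -0.038  0.079] [0.562 0.128 0.098]
sleeve 618 (array([582.4, 330.5]), array([258.3,  50.1]), 79.4) [0.5801 0.3207 0.0854]
   y0.215 x 0.5428..0.5746 mid 0.5587 z 0.0806
   y0.235 x 0.5464..0.5795 mid 0.5629 z 0.0800
   y0.255 x 0.5520..0.5938 mid 0.5729 z 0.0798
   y0.275 x 0.5460..0.5940 mid 0.5700 z 0.0867
   y0.295 x 0.5548..0.5961 mid 0.5755 z 0.0870
   y0.315 x 0.5571..0.6005 mid 0.5788 z 0.0862
   y0.335 x 0.5614..0.6057 mid 0.5836 z 0.0863
   y0.355 x 0.5645..0.6081 mid 0.5863 z 0.0863
   y0.375 x 0.5689..0.6121 mid 0.5905 z 0.0857
   y0.395 x 0.5741..0.6168 mid 0.5955 z 0.0867
   y0.415 x 0.5768..0.6201 mid 0.59
[... 490 characters left out ...]
.0877] [ 0.468 -0.038  0.08 ] [0.58  0.114 0.098]
sleeve 556 (array([580.6, 327.9]), array([251.8,  53. ]), 79.7) [0.5767 0.2759 0.0782]
   y0.216 x 0.5417..0.5769 mid 0.5593 z 0.0771
   y0.236 x 0.5460..0.5798 mid 0.5629 z 0.0769
   y0.256 x 0.5506..0.5926 mid 0.5716 z 0.0777
   y0.276 x 0.5461..0.5948 mid 0.5705 z 0.0831
   y0.296 x 0.5520..0.5975 mid 0.5747 z 0.0833
   y0.316 x 0.5548..0.5997 mid 0.5772 z 0.0833
   y0.336 x 0.5597..0.5886 mid 0.5741 z 0.0844
   y0.356 x 0.5636..0.6100 mid 0.5868 z 0.0732
   y0.376 x 0.6099..0.6133 mid 0.6116 z 0.0677
   y0.396 x 0.6109..0.6196 mid 0.6152 z 0.0663
   y0.416 x 0.6145..0.6221 mid 0.6183 z 0.0684
   y0.436 x 0.6195..0.6279 mid 0.6237 z 0.0671
```

View pics/c5.png

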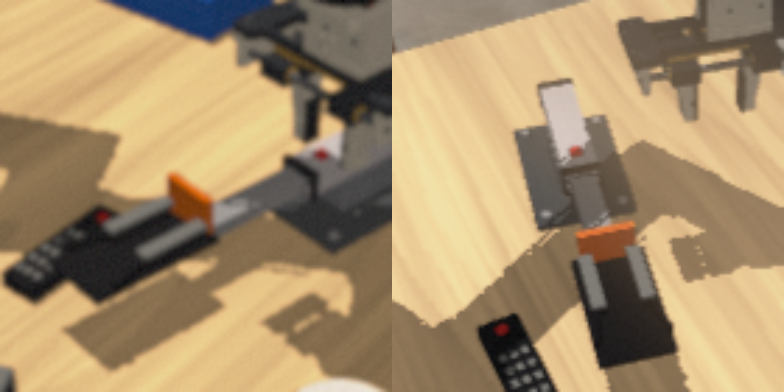

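The red button stands proud at c5.png (320,155) in the scene half and (575,152) in the side half, so the boom is locked. Before the grasp I check what surrounds the camera.

```bash
python3 - <<'E'
from m import *
best=np.zeros((300,300));
for t in('side5','scene5'):
    im,d,K=load(t);P=pts(d,K);ok=(d>0)&(P[...,0]>.4)&(P[...,0]<.85)&(P[...,1]>-.45)&(P[...,1]<.05)&(P[...,2]<.2)&(P[...,2]>.01)
    q=P[ok]; 
    for nm,lo,hi in(('>20',.02,.2),('>85',.085,.2)):
        m=np.zeros((250,225),np.uint8)
        s=q[(q[:,2]>lo)&(q[:,2]<hi)]; i=((.05-s[:,1])/.002).astype(int);j=((s[:,0]-.4)/.002).astype(int)
        m[i.clip(0,249),j.clip(0,224)]=255; m=cv2.morphologyEx(m,cv2.MORPH_CLOSE,np.ones((4,4)))
        c,_=cv2.findContours(m,cv2.RETR_EXTERNAL,cv2.CHAIN_APPROX_SIMPLE)
        for k in c:
            if cv2.contourArea(k)>12:
                x,y,w,h=cv2.boundingRect(k); print(t,nm,'x %.3f..%.3f y %.3f..%.3f'%(.4+x*.002,.4+(x+w)*.002,.05-(y+h)*.002,.05-y*.002))
E
```

```text
side5 >20 x 0.612..0.716 y -0.438..-0.342
side5 >20 x 0.486..0.540 y -0.442..-0.336
side5 >20 x 0.400..0.452 y -0.280..-0.170
side5 >20 x 0.504..0.584 y -0.256..-0.144
side5 >20 x 0.702..0.820 y -0.276..-0.118
side5 >20 x 0.746..0.850 y -0.056..0.050
side5 >20 x 0.472..0.572 y -0.042..0.050
side5 >20 x 0.400..0.436 y -0.020..0.050
side5 >85 x 0.794..0.806 y -0.262..-0.250
side5 >85 x 0.808..0.820 y -0.152..-0.142
side5 >85 x 0.472..0.572 y -0.042..0.050
scene5 >20 x 0.614..0.716 y -0.440..-0.340
scene5 >20 x 0.486..0.542 y -0.444..-0.338
scene5 >20 x 0.400..0.454 y -0.282..-0.178
scene5 >20 x 0.504..0.582 y -0.256..-0.146
scene5 >20 x 0.704..0.820 y -0.278..-0.118
scene5 >20 x 0.744..0.850 y -0.058..0.050
scene5 >20 x 0.468..0.572 y -0.046..0.050
scene5 >20 x 0.400..0.436 y -0.020..0.050
scene5 >85 x 0.792..0.806 y -0.264..-0.252
scene5 >85 x 0.806..0.818 y -0.154..-0.140
scene5 >85 x 0.468..0.572 y -0.046..0.050
```

>>> arm_command --targets '[[[0.0436,0.0107,0,0,0,0,0],[0.0436,0.0107,0,0,0,0,0],[0.0436,0.0107,0,0,0,0,0],[0.0436,0.0107,0,0,0,0,0],[0.0436,0.0107,0,0,0,0,0],[0.0436,0.0107,0,0,0,0,0],[0.0436,0.0107,0,0,0,0,0],[0.0436,0.0107,0,0,0,0,0],[0,0,0,0,0,0,0]]]'

```text
t: 6.98
position: [0.5342, -0.1898, 0.2284]
ee_rot: [0.0, -0.635, 0.772, -0.0]
contact_force: [-0.1, 0.6, 0.3]
gripper_width: 1.0
```

>>> arm_command --targets '[[[0,0,0,0,0,-8.75,0],[0,0,0,0,0,-8.75,0],[0,0,0,0,0,-8.75,0],[0,0,0,0,0,-8.75,0],[0,0,0,0,0,0,0],[0,0,0,0,0,0,0]]]'

```text
t: 7.72
position: [0.5361, -0.1877, 0.2278]
ee_rot: [-0.0, 0.838, -0.546, 0.0]
contact_force: [0.4, -0.1, -0.3]
gripper_width: 1.001
```

```bash
python3 - <<'E'
from m import *
o=manip.get_obs();from scipy.spatial.transform import Rotation as R
w,x,y,z=o['ee_rot'];r=R.from_quat([x,y,z,w]).as_matrix();print(o['position'].round(4),r.round(3).tolist(),np.degrees(np.arctan2(r[1,0],r[0,0])))
im,d,K=grab('wrist','wrist0');print({k:np.round(K[k],3).tolist() for k in K if k in('mtx','R','t')})
E
```

```text
[ 0.5361 -0.1877  0.2278] [[0.404, -0.915, 0.0], [-0.915, -0.404, -0.0], [0.0, -0.0, -1.0]] -66.1438579194806
{'mtx': [[309.707, 0.0, 321.164], [0.0, 309.707, 197.259], [0.0, 0.0, 1.0]], 'R': [[-0.915, -0.404, -0.0], [-0.388, 0.879, 0.278], [-0.112, 0.254, -0.961]], 't': [0.416, 0.337, 0.501]}
```

View pics/wrist0.png

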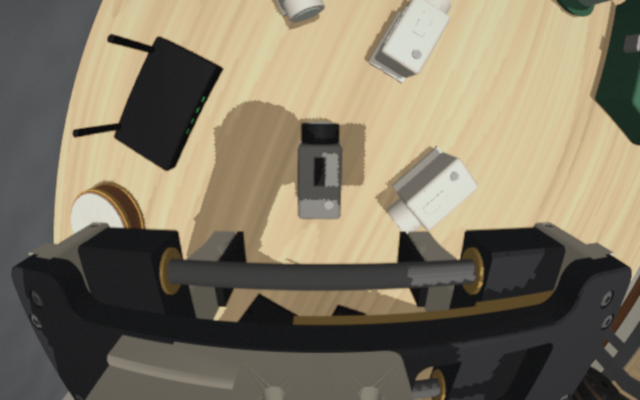

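The wrist picture shows the grey camera at (320,175), aligned and centred between the fingers (columns 215–430), with the lens up-image. I'll descend and grip.

>>> arm_command --targets '[[[0.0024,-0.001,0.04,0,0,0,0],[0,0,0.045,0,0,0,0],[0,0,0.045,0,0,0,0],[0,0,0.04,0,0,0,0],[0,0,0.023,0,0,0,0],[0,0,0,0,0,0,0],[0,0,0,0,0,0,255],[0,0,0,0,0,0,255],[0,0,0,0,0,0,255],[0,0,0,0,0,0,255]]]'

```text
t: 9.02
position: [0.5383, -0.1902, 0.0352]
ee_rot: [-0.0, 0.839, -0.545, 0.0]
contact_force: [0.0, -0.2, 0.3]
gripper_width: 0.606
```

>>> arm_command --targets '[[[0,0,0,0,0,0,255],[0,0,0,0,0,0,255],[0,0,0,0,0,0,255]]]'

```text
t: 9.4
position: [0.5386, -0.1901, 0.035]
ee_rot: [-0.0, 0.839, -0.545, 0.0]
contact_force: [0.2, 1.4, 5.6]
gripper_width: 0.525
```

>>> arm_command --targets '[[[0,0,-0.02,0,0,0,255],[0,0,-0.035,0,0,0,255],[0,0,-0.035,0,0,0,255],[0,0,-0.03,0,0,0,255],[0,0,0,0,0,8.75,255],[0,0,0,0,0,8.75,255],[0,0,0,0,0,8.75,255],[0,0,0,0,0,8.75,255],[0,0,0,0,0,0,255],[0,0,0,0,0,0,255]]]'

```text
t: 10.65
position: [0.5374, -0.1901, 0.1539]
ee_rot: [-0.0, -0.637, 0.771, 0.001]
contact_force: [0.4, -0.6, -4.6]
gripper_width: 0.523
```

```bash
python3 btn.py 6; python3 - <<'E'
from m import *
grab('wrist','wrist6')
from scipy.spatial.transform import Rotation as R
o=manip.get_obs();w,x,y,z=o['ee_rot'];r=R.from_quat([x,y,z,w]).as_matrix();print(o['position'].round(4),np.degrees(np.arctan2(r[1,0],r[0,0])))
a=load('scene6')[0];b=load('side6')[0]
cv2.imwrite('pics/c6.png',np.hstack([cv2.resize(a[130:300,210:390],None,fx=2.2,fy=2.2),cv2.resize(b[130:300,230:410],None,fx=2.2,fy=2.2)])[:,:,::-1])
E
```

```text
scene red px 739 [-0.6434 -0.2189  0.0845]
side red px 7 [0.5757 0.3007 0.0919]
[ 0.5378 -0.1901  0.1543] -100.91030009805503
```

View pics/c6.png

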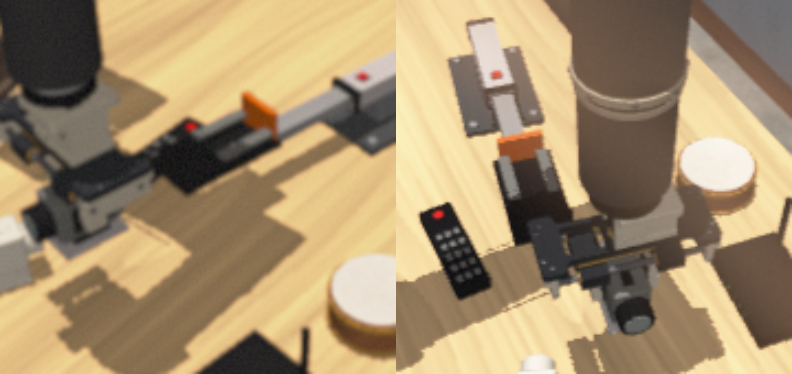

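View pics/wrist6.png

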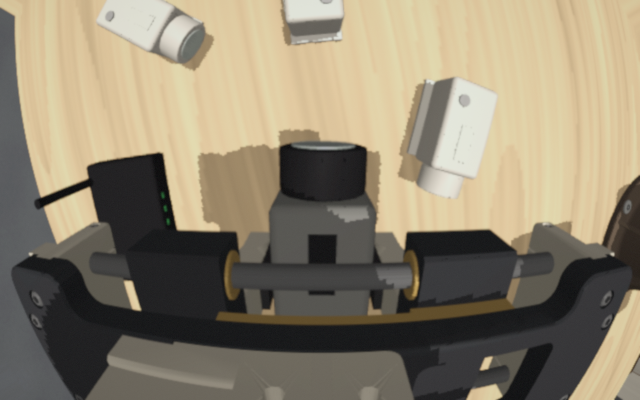

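```bash
python3 - <<'E'
from m import *
th=np.radians(-101);o=np.array([np.cos(th),np.sin(th)]);n=np.array([-o[1],o[0]]) 
ref=np.array([.5389,.1157])
for t in('side5','scene5'):
    im,d,K=load(t);P=pts(d,K);hsv=cv2.cvtColor(im,cv2.COLOR_RGB2HSV)
    zoff=.001 if 'side' in t else -.0008
    s=(P[...,:2]-ref)@o; l=(P[...,:2]-ref)@n; Z=P[...,2]-zoff
    def fit(m,lab,step=.012):
        S,L,ZZ=s[m],l[m],Z[m];a=[]
        for q in np.arange(S.min(),S.max()-step,step):
            k=(S>=q)&(S<q+step)
            if k.sum()>12: a.append((q+step/2,L[k].min(),L[k].max()))
        a=np.array(a); c=np.polyfit(a[:,0],a[:,1:].mean(1),1)
        e1=np.polyfit(a[:,0],a[:,1],1);e2=np.polyfit(a[:,0],a[:,2],1)
        print(t,lab,m.sum(),'z %.4f'%np.median(ZZ),'s %.4f..%.4f'%(S.min(),S.max()),'width %.4f'%np.median(a[:,2]-a[:,1]),'mid@s0 %.4f @.08 %.4f @-.25 %.4f slope %.2fdeg'%(c[1],c[1]+.08*c[0],c[1]-.25*c[0],np.degrees(np.arctan(c[0]))),'edges slope',np.degrees(np.arctan([e1[0],e2[0]])).round(2))
    ok=d>0
    fit(ok&(abs(Z-.088)<.006)&(s>.09)&(s<.2)&(abs(l)<.06),'apron')
    fit(ok&(abs(Z-.1035)<.006)&(s>.02)&(s<.085)&(abs(l)<.06),'lips')
    fit(ok&(abs(Z-.0847)<.004)&(s<-.16)&(s>-.33)&(abs(l)<.05),'sleeve')
    m=ok&(abs(Z-.131)<.0035)&(abs(s)<.025)&(abs(l)<.05); print(t,'wall top',m.sum(),'s',np.percentile(s[m],[2,50,98]).round(4),'l',np.percentile(l[m],[0,1,50,99,100]).round(4))
    m=ok&(Z>.1)&(Z<.124)&(abs(s)<.025)&(abs(l)<.05)&(hsv[...,1]>150);print('front face',m.sum(),np.median(s[m]).round(4), np.percentile(l[m],[1,99]).round(4))
E
```

```text
side5 apron 440 z 0.0879 s 0.0905..0.1524 width 0.0832 mid@s0 -0.0052 @.08 -0.0017 @-.25 -0.0160 slope 2.49deg edges slope [0.21 4.76]
side5 lips 176 z 0.1035 s 0.0207..0.0849 width 0.0693 mid@s0 0.0009 @.08 0.0012 @-.25 0.0002 slope 0.18deg edges slope [-0.76  1.11]
side5 sleeve 334 z 0.0853 s -0.3300..-0.1604 width 0.0422 mid@s0 0.0017 @.08 0.0016 @-.25 0.0021 slope -0.08deg edges slope [-0.13 -0.03]
side5 wall top 61 s [-0.0057  0.001   0.0064] l [-0.0301 -0.0296  0.0032  0.0327  0.0333]
front face 97 0.0034 [-0.0301  0.0278]
scene5 apron 458 z 0.0879 s 0.0902..0.1535 width 0.0850 mid@s0 0.0183 @.08 0.0074 @-.25 0.0521 slope -7.71deg edges slope [-14.5  -0.7]
scene5 lips 218 z 0.1031 s 0.0200..0.0850 width 0.0709 mid@s0 0.0007 @.08 -0.0006 @-.25 0.0047 slope -0.92deg edges slope [-1.53 -0.32]
scene5 sleeve 145 z 0.0848 s -0.2435..-0.1602 width 0.0411 mid@s0 0.0571 @.08 0.0817 @-.25 -0.0198 slope 17.09deg edges slope [-2.2  33.15]
scene5 wall top 62 s [-0.003   0.0031  0.0076] l [-0.0334 -0.0332  0.0017  0.0312  0.0316]
front face 80 0.006 [-0.0227  0.0324]
```

>>> arm_command --targets '[[[-0.0335,0.0189,0,0,0,0,255],[-0.0335,0.0189,0,0,0,0,255],[-0.0335,0.0189,0,0,0,0,255],[0,0,0.01,0,0,0,255],[0,0,0,0,0,0,255],[0,0,0,0,0,0,255]]]'

```text
t: 11.55
position: [0.5018, -0.0813, 0.1446]
ee_rot: [-0.0, -0.636, 0.772, -0.0]
contact_force: [-0.4, -0.2, -4.5]
gripper_width: 0.526
```

```bash
cat > rel.py <<'E'
from m import *
import sys
from scipy.spatial.transform import Rotation as R
tag=sys.argv[1]
th=np.radians(-101);o=np.array([np.cos(th),np.sin(th)]);n=np.array([-o[1],o[0]]);ref=np.array([.5389,.1157])
ob=manip.get_obs();w,x,y,z=ob['ee_rot'];r=R.from_quat([x,y,z,w]).as_matrix()
p=ob['position'][:2]-ref
print('TCP',ob['position'].round(4),'s %.4f l %.4f'%(p@o,p@n),'head %.2f'%np.degrees(np.arctan2(r[1,0],r[0,0])),'F',ob['contact_force'].round(1),'t',round(ob['t'],2), 'toolz',r[:,2].round(4))
u0=float(ob['position'][2])-.035
for nm in('side','scene'):
    im,d,K=grab(nm,nm+tag);P=pts(d,K);zo=.001 if nm=='side' else -.0008
    s=(P[...,:2]-ref)@o;l=(P[...,:2]-ref)@n;Z=P[...,2]-zo;ok=d>0
    sm=p@o
    m=ok&(abs(Z-u0-.048)<.03)&(s>sm+.03)&(s<sm+.075)&(abs(l)<.045)
    hsv=cv2.cvtColor(im,cv2.COLOR_RGB2HSV)
    print(nm,'lens/front',m.sum(),'s max %.4f'%np.percentile(s[m],98),'l',np.percentile(l[m],[1,50,99]).round(4),'z top %.4f'%np.percentile(Z[m],99))
    f=ok&(s>sm+.058)&(s<sm+.07)&(abs(Z-u0-.048)<.03)&(abs(l)<.04); print('  lens face',f.sum(),'mean l %.4f z %.4f s %.4f'%(l[f].mean(),Z[f].mean(),np.median(s[f])), 'l range',np.percentile(l[f],[2,98]).round(4),'z',np.percentile(Z[f],[2,98]).round(4))
    m=ok&(abs(Z-.1035)<.006)&(s>.02)&(s<.085)&(abs(l)<.06);print('  lips l',np.percentile(l[m],[1,99]).round(4),m.sum())
    m=ok&(Z>u0-.004)&(Z<u0+.012)&(abs(s-sm)<.06)&(abs(l)<.05)&(hsv[...,1]<60);print('  plate',m.sum(), np.percentile(s[m],[2,98]).round(4) if m.any() else '',np.percentile(l[m],[2,98]).round(4) if m.any() else '',np.median(Z[m]).round(4) if m.any() else '')
a=load('scene'+tag)[0];b=load('side'+tag)[0]
cv2.imwrite(f'pics/c{tag}.png',np.hstack([cv2.resize(a[130:290,230:390],None,fx=2.5,fy=2.5,interpolation=cv2.INTER_CUBIC),cv2.resize(b[140:300,230:390],None,fx=2.5,fy=2.5,interpolation=cv2.INTER_CUBIC)])[:,:,::-1])
E
python3 rel.py 7
```

```text
TCP [ 0.5018 -0.0813  0.1446] s 0.2005 l 0.0011 head -101.02 F [-0.4 -0.2 -4.5] t 11.55 toolz [-2.e-04 -3.e-04 -1.e+00]
side lens/front 320 s max 0.2614 l [-0.0209 -0.0001  0.024 ] z top 0.1854
  lens face 97 mean l 0.0020 z 0.1591 s 0.2600 l range [-0.0161  0.018 ] z [0.1409 0.1783]
  lips l [-0.0324 -0.0182] 16
  plate 36 [0.1893 0.2346] [-0.0227 -0.0137] 0.1164
scene lens/front 330 s max 0.2631 l [-0.0175  0.0133  0.0245] z top 0.1853
  lens face 89 mean l 0.0041 z 0.1619 s 0.2617 l range [-0.014   0.0202] z [0.1413 0.1787]
  lips l [-0.0351  0.0366] 211
  plate 167 [0.1592 0.2346] [-0.0086  0.0261] 0.1164
```

View pics/c7.png

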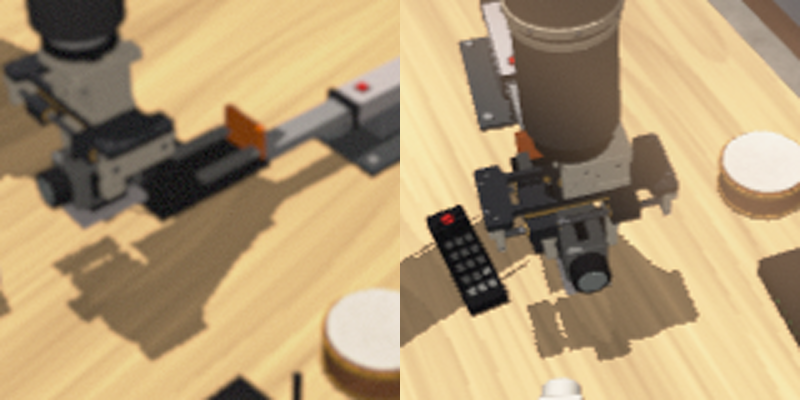

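>>> arm_command --targets '[[[0,0.0005,0.012,0,0,0,255],[0,0,0.0075,0,0,0,255],[0,0,0,0,0,0,255],[-0.006,0,0,0,0,0,255],[-0.006,0,0,0,0,0,255],[-0.006,0,0,0,0,0,255],[-0.006,0,0,0,0,0,255],[0,0,0,0,0,0,255]]]'

```text
t: 12.65
position: [0.5058, -0.0565, 0.1252]
ee_rot: [0.0, -0.636, 0.771, -0.0]
contact_force: [0.1, -0.9, -4.6]
gripper_width: 0.525
```

```bash
python3 rel.py 8
```

```text
TCP [ 0.5058 -0.0565  0.1252] s 0.1753 l 0.0004 head -100.95 F [ 0.1 -0.9 -4.6] t 12.65 toolz [ 3.e-04  1.e-04 -1.e+00]
side lens/front 296 s max 0.2361 l [-0.0214 -0.001   0.0219] z top 0.1658
  lens face 100 mean l 0.0012 z 0.1405 s 0.2348 l range [-0.0166  0.0183] z [0.1228 0.1583]
  lips l [-0.0307 -0.0194] 5
  plate 47 [0.1287 0.2115] [-0.0394 -0.0153] 0.0957
scene lens/front 319 s max 0.2384 l [-0.0186  0.0118  0.0239] z top 0.1661
  lens face 86 mean l 0.0035 z 0.1419 s 0.2370 l range [-0.0145  0.018 ] z [0.1232 0.1589]
  lips l [-0.0349  0.0364] 166
  plate 232 [0.1171 0.2093] [-0.0058  0.0402] 0.0964
```

View pics/c8.png

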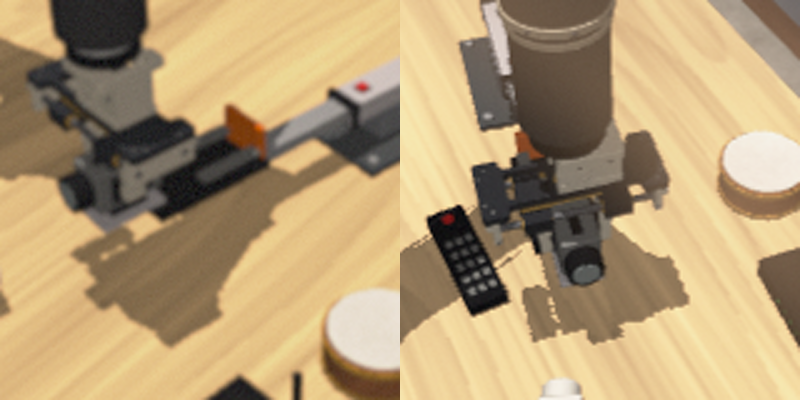

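>>> arm_command --targets '[[[-0.004,0,0.0012,0,0,0,255],[-0.005,0,0,0,0,0,255],[-0.005,0,0,0,0,0,255],[-0.005,0,0,0,0,0,255],[-0.005,0,0,0,0,0,255],[-0.005,0,0,0,0,0,255],[-0.005,0,0,0,0,0,255],[0,0,0,0,0,0,255]]]'

```text
t: 13.75
position: [0.5122, -0.0233, 0.1238]
ee_rot: [0.0, -0.636, 0.771, 0.0]
contact_force: [-0.1, -0.1, -4.3]
gripper_width: 0.522
```

>>> arm_command --targets '[[[-0.004,0,0,0,0,0,255],[-0.004,0,0,0,0,0,255],[-0.004,0,0,0,0,0,255],[-0.004,0,0,0,0,0,255],[-0.004,0,0,0,0,0,255],[-0.004,0,0,0,0,0,255],[0,0,0,0,0,0,255]]]'

```text
t: 14.62
position: [0.5168, 0.0002, 0.1239]
ee_rot: [0.0, -0.636, 0.772, -0.0]
contact_force: [0.3, 0.2, -3.2]
gripper_width: 0.52
```

```bash
python3 rel.py 9
```

```text
TCP [5.168e-01 2.000e-04 1.239e-01] s 0.1176 l 0.0003 head -100.98 F [ 0.3  0.2 -3.2] t 14.62 toolz [ 1.e-04  0.e+00 -1.e+00]
side lens/front 282 s max 0.1789 l [-0.0214 -0.0009  0.0231] z top 0.1653
  lens face 93 mean l 0.0005 z 0.1390 s 0.1771 l range [-0.0169  0.0194] z [0.1204 0.1566]
  lips l [0.035  0.0357] 2
  plate 140 [0.0667 0.153 ] [-0.0401  0.0187] 0.0899
scene lens/front 312 s max 0.1809 l [-0.0205  0.0112  0.0236] z top 0.1646
  lens face 92 mean l 0.0023 z 0.1404 s 0.1791 l range [-0.0183  0.019 ] z [0.1195 0.158 ]
  lips l [0.0101 0.0361] 116
  plate 288 [0.0615 0.155 ] [-0.0107  0.0407] 0.095
```

View pics/c9.png

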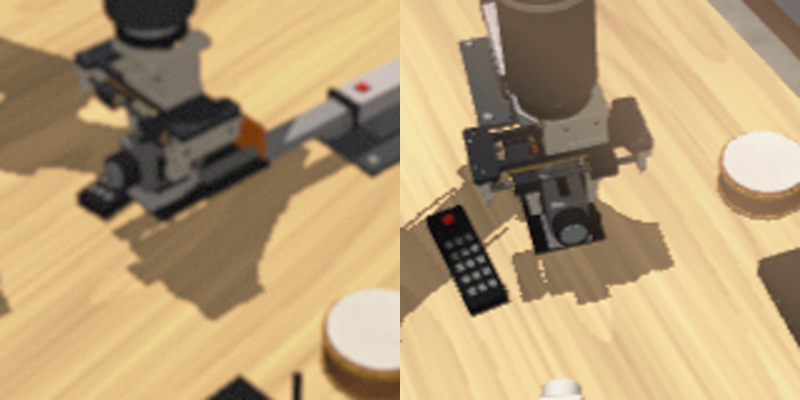

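>>> arm_command --targets '[[[-0.006,0,0,0,0,0,255],[-0.006,0,0,0,0,0,255],[-0.006,0,0,0,0,0,255],[-0.006,0,0,0,0,0,255],[-0.006,0,0,0,0,0,255],[-0.006,0,0,0,0,0,255],[-0.006,0,0,0,0,0,255],[-0.006,0,0,0,0,0,255],[-0.006,0,0,0,0,0,255],[0,0,0,0,0,0,255]]]'

```text
t: 15.98
position: [0.5271, 0.0533, 0.1239]
ee_rot: [0.0, -0.636, 0.771, -0.0]
contact_force: [0.1, -0.4, -3.8]
gripper_width: 0.522
```

```bash
python3 rel.py 10; python3 btn.py 10b
```

```text
TCP [0.5271 0.0533 0.1239] s 0.0635 l 0.0004 head -100.97 F [ 0.1 -0.4 -3.8] t 15.97 toolz [ 1.e-04 -0.e+00 -1.e+00]
side lens/front 266 s max 0.1251 l [-0.0213 -0.0008  0.0222] z top 0.1643
  lens face 91 mean l 0.0006 z 0.1396 s 0.1231 l range [-0.0166  0.0186] z [0.1214 0.1563]
  lips l [-0.0339  0.0357] 59
  plate 182 [0.014  0.1224] [-0.0396  0.0282] 0.0892
scene lens/front 301 s max 0.1265 l [-0.0178  0.0115  0.0251] z top 0.1644
  lens face 89 mean l 0.0027 z 0.1403 s 0.1252 l range [-0.0161  0.0194] z [0.1209 0.1573]
  lips l [0.0126 0.0355] 129
  plate 336 [0.0106 0.1227] [-0.0385  0.0404] 0.0917
scene red px 744 [-0.6437 -0.2181  0.085 ]
side red px 0
```

View pics/c10.png

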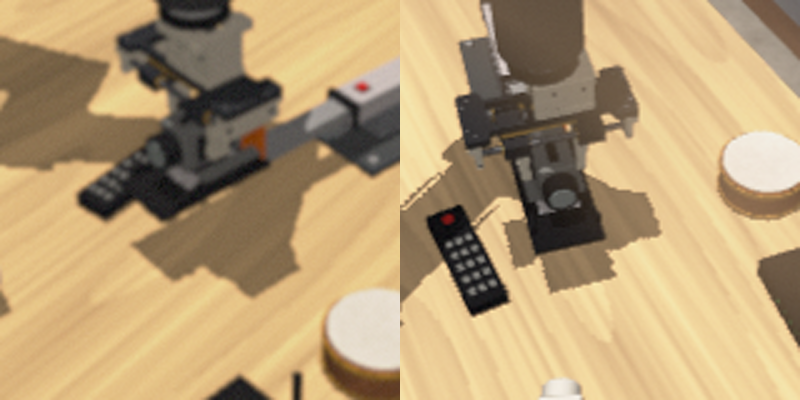

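>>> arm_command --targets '[[[-0.003,0,0,0,0,0,255],[-0.003,0,0,0,0,0,255],[-0.003,0,0,0,0,0,255],[-0.002,0,0,0,0,0,255],[0,0,0,0,0,0,255]]]'

```text
t: 16.8
position: [0.5291, 0.0639, 0.1238]
ee_rot: [-0.0, -0.636, 0.772, 0.0]
contact_force: [-1.2, 0.2, -4.5]
gripper_width: 0.522
```

>>> arm_command --targets '[[[-0.002,0,0,0,0,0,255],[0,0,0,0,0,0,255]]]'

```text
t: 17.05
position: [0.5295, 0.0658, 0.1239]
ee_rot: [0.0, -0.636, 0.772, -0.0]
contact_force: [-0.6, 0.1, -5.0]
gripper_width: 0.52
```

>>> arm_command --targets '[[[-0.002,0,0,0,0,0,255],[0,0,0,0,0,0,255]]]'

```text
t: 17.3
position: [0.5298, 0.0676, 0.1238]
ee_rot: [-0.0, -0.636, 0.772, -0.0]
contact_force: [-0.0, 0.3, -3.8]
gripper_width: 0.525
```

>>> arm_command --targets '[[[-0.0015,0,0,0,0,0,255],[0,0,0,0,0,0,255]]]'

```text
t: 17.55
position: [0.53, 0.0688, 0.1239]
ee_rot: [-0.0, -0.636, 0.772, -0.0]
contact_force: [-0.3, -2.9, -2.6]
gripper_width: 0.526
```

>>> arm_command --targets '[[[-0.0015,0,0,0,0,0,255],[0,0,0,0,0,0,255]]]'

```text
t: 17.8
position: [0.5304, 0.0706, 0.1238]
ee_rot: [-0.0, -0.636, 0.772, 0.0]
contact_force: [0.3, -3.2, -4.3]
gripper_width: 0.522
```

>>> arm_command --targets '[[[-0.0015,0,0,0,0,0,255],[0,0,0,0,0,0,255]]]'

```text
t: 18.05
position: [0.5306, 0.0715, 0.1239]
ee_rot: [-0.001, -0.636, 0.772, -0.0]
contact_force: [-0.3, -5.6, -3.4]
gripper_width: 0.52
```

>>> arm_command --targets '[[[-0.001,0,0,0,0,0,255],[0,0,0,0,0,0,255]]]'

```text
t: 18.3
position: [0.5306, 0.0718, 0.124]
ee_rot: [-0.001, -0.636, 0.772, -0.001]
contact_force: [0.3, -8.7, -1.1]
gripper_width: 0.526
```

>>> arm_command --targets '[[[0,0,0.0008,0,0,0,255],[0,0,0,0,0,0,255]]]'

```text
t: 18.55
position: [0.5304, 0.0718, 0.1232]
ee_rot: [-0.001, -0.636, 0.772, -0.0]
contact_force: [-1.2, -9.0, -1.2]
gripper_width: 0.521
```

```bash
python3 rel.py 11
```

```text
TCP [0.5304 0.0718 0.1232] s 0.0447 l 0.0001 head -100.99 F [-1.2 -9.  -1.2] t 18.55 toolz [-0.0012 -0.002  -1.    ]
side lens/front 265 s max 0.1066 l [-0.0219 -0.0009  0.0229] z top 0.1641
  lens face 93 mean l 0.0009 z 0.1388 s 0.1046 l range [-0.0177  0.0181] z [0.1191 0.1568]
  lips l [-0.0337  0.0357] 96
  plate 140 [-0.0033  0.1034] [-0.0397  0.0238] 0.089
scene lens/front 302 s max 0.1078 l [-0.0223  0.0102  0.0231] z top 0.1642
  lens face 97 mean l 0.0014 z 0.1397 s 0.1061 l range [-0.0199  0.0186] z [0.1187 0.1566]
  lips l [0.0044 0.0359] 136
  plate 291 [0.0062 0.1039] [-0.0345  0.0393] 0.0909
```

View pics/c11.png

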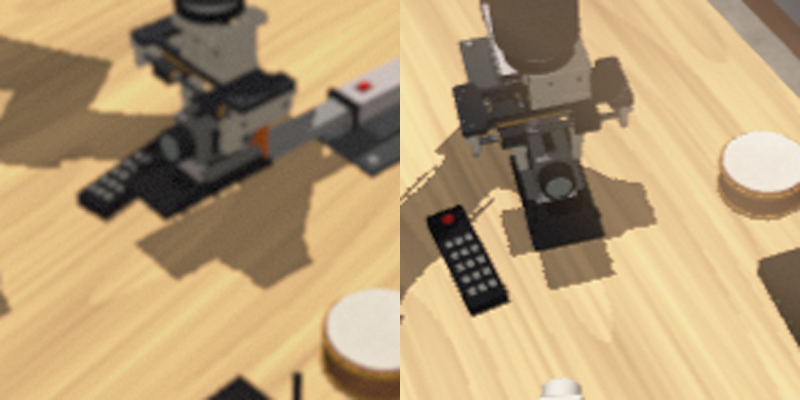

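>>> arm_command --targets '[[[0,0,0,0,0,0,0],[0,0,0,0,0,0,0],[0,0,0,0,0,0,0],[0,0,0,0,0,0,0],[0,0,0,0,0,0,0],[0,0,0,0,0,0,0]]]'

```text
t: 19.4
position: [0.5309, 0.0731, 0.1231]
ee_rot: [0.0, -0.636, 0.772, 0.0]
contact_force: [0.3, 0.8, -1.1]
gripper_width: 0.999
```

>>> arm_command --targets '[[[0,0,-0.015,0,0,0,0],[0,0,-0.03,0,0,0,0],[0,0,-0.045,0,0,0,0],[0,0,-0.045,0,0,0,0],[0,-0.05,0,0,0,0,0],[0,-0.06,0,0,0,0,0],[0,-0.06,0,0,0,0,0],[0,0,0,0,0,0,0]]]'

```text
t: 20.4
position: [0.7003, 0.0394, 0.2555]
ee_rot: [-0.002, -0.635, 0.772, 0.001]
contact_force: [-1.8, 0.7, -0.1]
gripper_width: 0.998
```

```bash
cat > fin.py <<'E'
from m import *
import sys
tag=sys.argv[1]
th=np.radians(-101);o=np.array([np.cos(th),np.sin(th)]);n=np.array([-o[1],o[0]]);ref=np.array([.5389,.1157])
for nm in('side','scene'):
    im,d,K=grab(nm,nm+tag);P=pts(d,K);zo=.001 if nm=='side' else -.0008
    s=(P[...,:2]-ref)@o;l=(P[...,:2]-ref)@n;Z=P[...,2]-zo;ok=d>0;hsv=cv2.cvtColor(im,cv2.COLOR_RGB2HSV)
    m=ok&(Z>.1295)&(Z<.1345)&(abs(s)<.02)&(abs(l)<.05)&(hsv[...,1]>150); print(nm,'wall top s',np.percentile(s[m],[2,50,98]).round(4),m.sum())
    m=ok&(abs(Z-.162)<.006)&(s>-.02)&(s<.12)&(abs(l)<.05);print('  body top s',np.percentile(s[m],[1,99]).round(4),'l',np.percentile(l[m],[1,99]).round(4),'z %.4f'%np.median(Z[m]),'angle',rect(P[m]))
    A=np.c_[s[m],l[m],np.ones(m.sum())];c=np.linalg.lstsq(A,Z[m],rcond=None)[0];print('  tilt deg',np.degrees(c[:2]).round(2))
    m=ok&(s>.085)&(s<.13)&(abs(Z-.136)<.024)&(abs(l)<.03);print('  lens face s',np.percentile(s[m],[50,90,98]).round(4),'l',np.percentile(l[m],[2,98]).round(4))
    red=((hsv[...,0]<6)|(hsv[...,0]>172))&(hsv[...,1]>140)&(P[...,2]>.06)&(P[...,2]<.11)&(P[...,1]<.4)&(P[...,0]>.4)&ok
    print('  button',red.sum(),P[red].mean(0).round(4) if red.any() else '')
a=load('scene'+tag)[0];b=load('side'+tag)[0]
cv2.imwrite(f'pics/c{tag}.png',np.hstack([cv2.resize(a[130:290,240:400],None,fx=2.5,fy=2.5,interpolation=cv2.INTER_CUBIC),cv2.resize(b[120:280,210:370],None,fx=2.5,fy=2.5,interpolation=cv2.INTER_CUBIC)])[:,:,::-1])
E
python3 fin.py 12
```

```text
side wall top s [-0.0073 -0.004   0.0032] 7
  body top s [0.0039 0.0987] l [-0.021   0.0239] z 0.1617 angle (array([530.4,  64.6]), array([102. ,  45.7]), 78.8)
  tilt deg [-1.33  0.11]
  lens face s [0.1031 0.1059 0.107 ] l [-0.0182  0.0198]
  button 7 [0.576  0.3054 0.0922]
scene wall top s [-0.0059 -0.0013  0.0037] 11
  body top s [0.0071 0.1011] l [-0.0216  0.0234] z 0.1615 angle (array([528.7,  60.4]), array([101.6,  49.1]), 81.8)
  tilt deg [-1.2  -1.91]
  lens face s [0.1031 0.1076 0.1089] l [-0.0186  0.0214]
  button 0
```

View pics/c12.png

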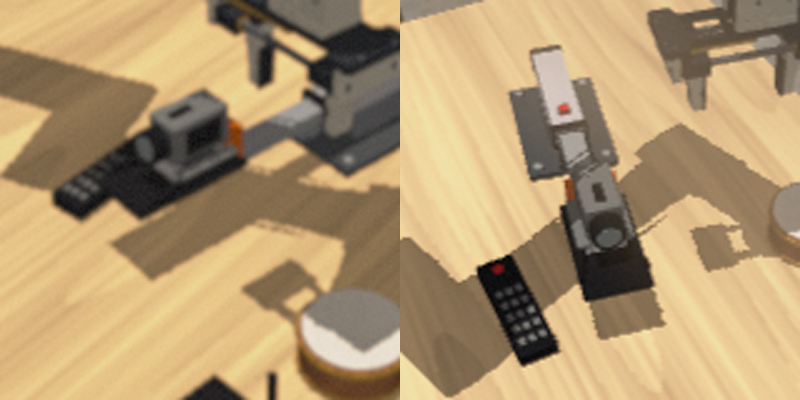

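```bash
python3 - <<'E'
from m import *
a=load('scene12')[0];b=load('side12')[0]
cv2.imwrite('pics/z12.png',np.hstack([cv2.resize(a[155:220,285:350],(400,400),interpolation=cv2.INTER_CUBIC),cv2.resize(b[175:240,260:325],(400,400),interpolation=cv2.INTER_CUBIC)])[:,:,::-1])
E
```

```text
(no output)
```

View pics/z12.png

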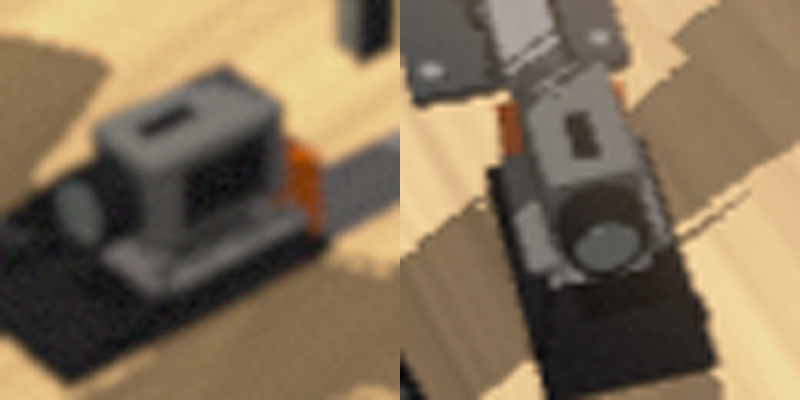

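Everything agrees to about 1–2 mm. The zoom shows the plate front about flush with the lip ends and the body close against the orange wall. There is plenty of time, so I confirm "home" with a gentle nudge on the lens front using closed fingers.

>>> arm_command --targets '[[[0.029,0.0431,0,0,0,0,255],[0.029,0.0431,0,0,0,0,255],[0.029,0.0431,0,0,0,0,255],[0.029,0.0431,0,0,0,0,255],[0,0,0,0,0,0,255],[0,0,0,0,0,0,255],[0,0,0.045,0,0,0,255],[0,0,0.045,0,0,0,255],[0,0,0.035,0,0,0,255],[0,0,0,0,0,0,255]]]'

```text
t: 21.75
position: [0.5052, -0.0403, 0.1308]
ee_rot: [-0.003, -0.636, 0.772, 0.001]
contact_force: [-0.1, 1.0, 0.1]
gripper_width: 0.005
```

>>> arm_command --targets '[[[-0.01,0,0,0,0,0,255],[-0.01,0,0,0,0,0,255],[-0.005,0,0,0,0,0,255],[-0.005,0,0,0,0,0,255],[0,0,0,0,0,0,255]]]'

```text
t: 22.38
position: [0.5123, -0.0105, 0.1333]
ee_rot: [0.0, -0.636, 0.771, -0.0]
contact_force: [0.2, -0.5, 0.3]
gripper_width: 0.006
```

>>> arm_command --targets '[[[-0.004,0,0,0,0,0,255],[-0.002,0,0,0,0,0,255],[0,0,0,0,0,0,255]]]'

```text
t: 22.75
position: [0.5133, -0.005, 0.133]
ee_rot: [-0.0, -0.636, 0.772, 0.0]
contact_force: [0.2, -0.1, 0.4]
gripper_width: 0.002
```

>>> arm_command --targets '[[[-0.002,0,0,0,0,0,255],[0,0,0,0,0,0,255]]]'

```text
t: 23.0
position: [0.5137, -0.003, 0.133]
ee_rot: [-0.0, -0.636, 0.772, 0.0]
contact_force: [0.7, -0.1, -0.3]
gripper_width: 0.006
```

>>> arm_command --targets '[[[-0.002,0,0,0,0,0,255],[0,0,0,0,0,0,255]]]'

```text
t: 23.25
position: [0.5141, -0.001, 0.1331]
ee_rot: [0.0, -0.636, 0.772, -0.0]
contact_force: [0.2, -0.1, 0.3]
gripper_width: 0.003
```

>>> arm_command --targets '[[[-0.0015,0,0,0,0,0,255],[0,0,0,0,0,0,255]]]'

```text
t: 23.5
position: [0.5144, 0.0005, 0.1331]
ee_rot: [0.0, -0.636, 0.772, -0.0]
contact_force: [0.0, -0.6, -0.9]
gripper_width: 0.008
```

>>> arm_command --targets '[[[-0.0015,0,0,0,0,0,255],[0,0,0,0,0,0,255]]]'

```text
t: 23.75
position: [0.5146, 0.0019, 0.1331]
ee_rot: [0.0, -0.636, 0.772, 0.0]
contact_force: [0.7, 0.9, -0.2]
gripper_width: 0.005
```

>>> arm_command --targets '[[[-0.001,0,0,0,0,0,255],[0,0,0,0,0,0,255]]]'

```text
t: 24.0
position: [0.5148, 0.0029, 0.1331]
ee_rot: [0.0, -0.636, 0.772, -0.0]
contact_force: [0.2, 0.0, 0.7]
gripper_width: 0.007
```

```bash
python3 fin.py 13; python3 - <<'E'
from m import *
a=load('scene13')[0];b=load('side13')[0]
cv2.imwrite('pics/z13.png',np.hstack([cv2.resize(a[145:225,270:350],(400,400),interpolation=cv2.INTER_CUBIC),cv2.resize(b[165:245,255:335],(400,400),interpolation=cv2.INTER_CUBIC)])[:,:,::-1])
E
```

```text
Traceback (most recent call last):
  File "fin.py", line 8, in <module>
    m=ok&(Z>.1295)&(Z<.1345)&(abs(s)<.02)&(abs(l)<.05)&(hsv[...,1]>150); print(nm,'wall top s',np.percentile(s[m],[2,50,98]).round(4),m.sum())
                                                                                               ~~~~~~~~~~~~~^^^^^^^^^^^^^^^^
IndexError: index -1 is out of bounds for axis 0 with size 0
Traceback (most recent call last):
  File "h.py", line 8, in load
    z=np.load(f'{tag}.npz'); return z['im'],z['d'],z
FileNotFoundError: [Errno 2] No such file or directory: 'scene13.npz'
```

```bash
python3 - <<'E'
from m import *
a=grab('scene','scene13')[0];b=load('side13')[0]
cv2.imwrite('pics/z13.png',np.hstack([cv2.resize(a[145:225,270:350],(400,400),interpolation=cv2.INTER_CUBIC),cv2.resize(b[165:245,255:335],(400,400),interpolation=cv2.INTER_CUBIC)])[:,:,::-1])
E
```

```text
(no output)
```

View pics/z13.png

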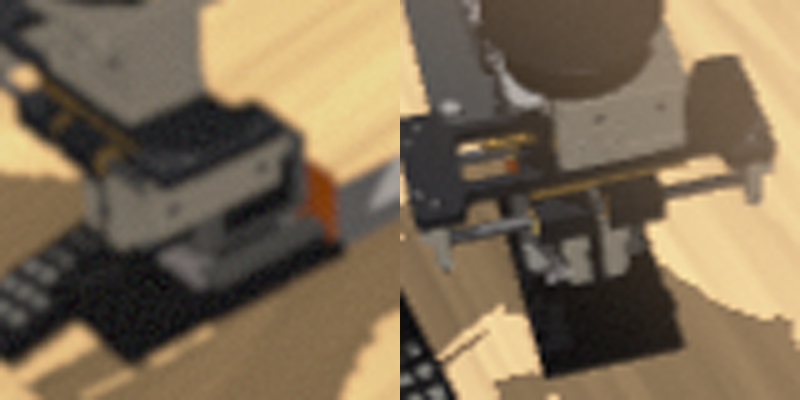

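>>> arm_command --targets '[[[-0.001,0,0,0,0,0,255],[0,0,0,0,0,0,255]]]'

```text
t: 24.35
position: [0.5149, 0.0034, 0.1331]
ee_rot: [-0.0, -0.636, 0.772, -0.0]
contact_force: [0.1, -3.2, -0.4]
gripper_width: 0.007
```

>>> arm_command --targets '[[[-0.001,0,0,0,0,0,255],[0,0,0,0,0,0,255]]]'

```text
t: 24.6
position: [0.5149, 0.0036, 0.1333]
ee_rot: [-0.001, -0.636, 0.772, -0.0]
contact_force: [-0.0, -7.8, 2.9]
gripper_width: 0.008
```

>>> arm_command --targets '[[[-0.001,0,0,0,0,0,255],[0,0,0,0,0,0,255]]]'

```text
t: 24.85
position: [0.5149, 0.0039, 0.1335]
ee_rot: [-0.001, -0.636, 0.772, -0.001]
contact_force: [-0.7, -10.8, 3.2]
gripper_width: -0.001
```

Force rose at once to 11 N with almost no travel, so the camera is hard against the wall. Backing off and doing the final check.

>>> arm_command --targets '[[[0.01,0,0,0,0,0,255],[0.02,0,0,0,0,0,255],[0.02,0,0,0,0,0,255],[0,0,-0.05,0,0,0,255],[0,0,-0.06,0,0,0,255],[0,-0.05,0,0,0,0,255],[0,-0.055,0,0,0,0,255],[0,-0.055,0,0,0,0,255],[0,-0.055,0,0,0,0,255],[0,0,0,0,0,0,255]]]'

```text
t: 26.1
position: [0.7187, -0.0865, 0.2392]
ee_rot: [-0.002, -0.635, 0.772, 0.001]
contact_force: [-0.3, 0.4, -0.5]
gripper_width: 0.004
```

```bash
python3 fin.py 14; python3 - <<'E'
from m import *
o=manip.get_obs();print(o['t'],o['position'].round(3),o['contact_force'].round(1))
def ctr(t):
    im,d,K=load(t);P=pts(d,K);out=[]
    for nm,b,zz in(('drum',(.74,.9,-.07,.08),(.03,.08)),('router',(.68,.84,-.3,-.1),(.015,.05)),('remote',(.38,.46,-.06,.16),(.01,.04))):
        m=(d>0)&(P[...,0]>b[0])&(P[...,0]<b[1])&(P[...,1]>b[2])&(P[...,1]<b[3])&(P[...,2]>zz[0])&(P[...,2]<zz[1]);out.append((nm,m.sum(),np.median(P[m],0).round(3).tolist()))
    return out
for t in('side5','side14','scene5','scene14'):print(t,ctr(t))
E
```

```text
side wall top s [-0.0083 -0.0026  0.0008] 6
  body top s [0.0058 0.1026] l [-0.0213  0.0242] z 0.1616 angle (array([529.7,  62.4]), array([105.2,  46.3]), 78.9)
  tilt deg [-1.56 -0.31]
  lens face s [0.1033 0.106  0.1072] l [-0.0181  0.0199]
  button 5 [0.577  0.3067 0.0913]
26.2 [ 0.717 -0.086  0.241] [-0.2  0.3  0.2]
side5 [('drum', np.int64(857), [0.799, -0.002, 0.05]), ('router', np.int64(1583), [0.756, -0.203, 0.03]), ('remote', np.int64(703), [0.407, 0.054, 0.023])]
side14 [('drum', np.int64(865), [0.799, -0.001, 0.05]), ('router', np.int64(1573), [0.755, -0.202, 0.031]), ('remote', np.int64(706), [0.407, 0.053, 0.023])]
scene5 [('drum', np.int64(1455), [0.809, -0.003, 0.049]), ('router', np.int64(2365), [0.764, -0.2, 0.029]), ('remote', np.int64(392), [0.402, 0.025, 0.021])]
scene14 [('drum', np.int64(1460), [0.809, -0.003, 0.049]), ('router', np.int64(2371), [0.764, -0.2, 0.029]), ('remote', np.int64(373), [0.402, 0.02, 0.021])]Traceback (most recent call last):
  File "fin.py", line 8, in <module>
    m=ok&(Z>.1295)&(Z<.1345)&(abs(s)<.02)&(abs(l)<.05)&(hsv[...,1]>150); print(nm,'wall top s',np.percentile(s[m],[2,50,98]).round(4),m.sum())
                                                                                               ~~~~~~~~~~~~~^^^^^^^^^^^^^^^^
    return _quantile_unchecked(
        a, q, axis, out, overwrite_input, method, keepdims, weights)
    return _ureduce(a,
                    func=_quantile_ureduce_func,
    ...<5 lines>...
                    overwrite_input=overwrite_input,
                    method=method)
    r = func(a, **kwargs)
    result = _quantile(arr,
                       quantiles=q,
    ...<2 lines>...
                       out=out,
                       weights=wgt)
    slices_having_nans = np.isnan(arr[-1, ...])
                                  ~~~^^^^^^^^^
IndexError: index -1 is out of bounds for axis 0 with size 0
```

View pics/side14.png

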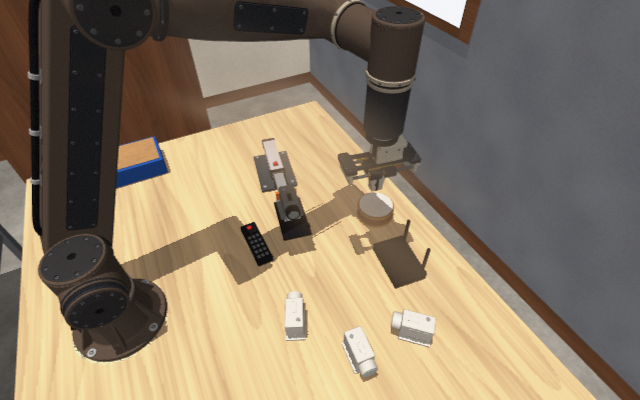

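The side view shows the camera upright in the shoe at (290,208), lens outward, the button red and up at (276,163), and the bystanders unmoved. Handing in.

```bash
python3 -c "
from h import *
print(workorder.hand_in())"
```

```text
the job is handed in; nothing more can be done
None
```

The photo stand is set up and the job is handed in, at about 26 s on the robot's clock. I pushed the orange wall until the boom locked, then slid the grey camera into the shoe, lens outward, home against the wall, and let go.

**Boom lock:** The pushing force jumped from about 5 N to 22 N as the boom locked. The red button still showed up through the sleeve in the last side view.

**Camera home:** The camera met the wall while I still held it. After letting go, I nudged the lens with closed fingers, and the force rose to 11 N with almost no travel. The side view puts the lens front about 107 mm along the boom line, where I expected about 107.5 mm. The camera's top is at the right height for it to stand upright.

**Bystanders:** The drum, router and remote measured the same before and after, to about 1 mm in the side view. The remote read 5 mm different in the scene view, where it was partly hidden.

**Checks that failed or disagreed:**
- The last scene-view check script crashed because the wall's top edge was hidden from it. The final numbers therefore come from the side view and the earlier scene view.
- The two views differed by about 2 mm throughout.
- The plane fit to the camera's top gave a tilt of 1 to 2 degrees. I put this down to lens points and noise in the fit and did not check it further.

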